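# Move charged battery packs to the ready rack in order

### The arm

A 7-joint arm with a two-finger parallel gripper is mounted at the origin on the work surface. World frame = base frame: x ahead of the robot, y to its left, z up, the work surface at z = 0. Lengths are in m, angles in rad, forces in N, time in s.
With the tool pointing down it reaches from about 0.425 to 0.825 m from the base axis. Payload 3.6 kg.
Tool frame: the origin (TCP) lies at the very end of the fingers, on their centre line; the grasp point (between the pads) lies 19 mm behind it (bot.grasp_offset is the distance from the TCP to the grasp point, in m); y points along the fingers, z is the direction in which the jaws open and shut, and the axes are right-handed (so a half turn about y gives the same grasp; the last joint's range is limited). The gripper opens to 85 mm and grips with 20 to 120 N. Pads are 22 mm wide; open, the fingers measure 114 mm over their backs; the gripper's body (76 mm by 85 mm) begins 54 mm behind the grasp point. The pads swing forward as they close: fully open they stand 13 mm farther back than shut.
Start: joints at [1.183, 0.615, -0.013, 1.423, 0.008, 1.103, -0.04], TCP at [0.23, -0.608, 0.231] pointing down, gripper open.
Joint ranges: [-3.12, 3.12], [-0.3, 2.06], [-1.34, 1.32], [0.26, 2.42], [-1.36, 4.5], [0.01, 1.98], [-2.84, 2.84]. Speed limits (rad/s): [2.79, 2.79, 3.14, 3.14, 3.14, 3.14, 3.14].

### API

Orientations are given as a unit quaternion [x, y, z, w].
In Python, from station import bot, vision, ticket gives the robot as it stands.
- The arm moves only by the tool arm_command, never from a script. Its argument "rows" is a list of rows, each a list of 7 numbers: the shift along the tool's x, y, z as a fraction of full scale, then the turn, a rotation vector about the tool's x, y, z as a fraction of full scale, then the closure in counts, from 0 (fully open) to 255 (shut). A call has 1 to 5 rows; each row shifts and turns the commanded pose from where the row before left it, along the tool's axes as they then stand; what a row does not reach is not made up. Full scale, the value 1, is 40 mm for a shift and 6 degrees for a turn. A row lasts 1/10 s, in which the tool goes at most 50 mm and 8.59 degrees, less where a joint would pass 70% of its speed; a pose out of reach is approached as far as the arm can. A call with a number of a shift or a turn outside -1 to 1 is refused whole. A call with a gripper value outside its range is refused whole. The fingers move at their own pace and stop on an object; the grip force is fixed at half the most. Time passes only in rows, so rows that do not move let the fingers close. It gives the time, the measured TCP pose, the force and the opening at its end, in the units of the state.
- bot.get_obs(): the state, without advancing time (a new reading comes with each control period).
- vision.get_image(name): name is "side" or "top" or "wrist"; returns a dict with "image" (384x512x3 uint8, red, green, blue), "vertical_fov" (degrees; the focal length in pixels is half the picture's height over the tangent of half this angle, whatever the lens; pixels are square), "cx", "cy" (the principal point, pixels), "R" (3x3) and "t" (3): a world point X has camera coordinates R X + t. Camera axes: x right, y down, z forward; pixel columns grow to the right and rows downward; lengths in m; the calibration is good to about 2 mm. A picture is of the moment at which its call begins. There is no depth.
- ticket.sign_off(): hands the job in, once; it reports no verdict.
The state is a dict: "time": time; "joint_pos": joint angles; "qd": joint speeds; "tau": joint torques, N m; "position": TCP position; "tcp_rot": TCP orientation; "force": force on the tool from outside, world axes, zero at the start; "wrist_torque": the same for the moment, N m; "width": finger opening in m.
Only numpy, scipy, OpenCV 4.12 (cv2) and the standard library are available. Lean on these libraries where they do the work, as an engineer would, in place of code of your own. Each camera call takes 0.05 s, during which the arm holds its last target.

### The job

Move the four battery packs from the chargers to the ready rack, one pack to a bay, keeping their order: the pack on the charger next to the power unit goes into the bay beside the rack's tall end plate, and the others follow in turn, ending with the pack farthest from the power unit in the bay farthest from the tall plate. Stand each pack upright on the rack's base in the middle of its bay, without dropping it or banging the rack, and never let a pack tip over.

Things in the scene. Friction and masses are not known exactly. Their poses are not given: they have to be found in the camera images.
- pack_tower_center (a point): Grey battery pack: a plain square tower, 40 mm (x) by 44 mm (y), 62 mm tall, the tallest and narrowest. Loose, 0.2 to 0.65 kg, stands upright on a charger at the start, its x axis along the charger's within about 6 degrees. This point is its centre, half-way up (31 mm above its underside); z is up.
- pack_slab_center (a point): Grey battery pack: a squat block, 60 mm (x) by 46 mm (y), 44 mm tall, the lowest. Loose, 0.2 to 0.65 kg, stands upright on a charger at the start, its x axis along the charger's within about 6 degrees. This point is its centre, half-way up (22 mm above its underside); z is up.
- pack_round_center (a point): Grey battery pack: an upright cylinder 46 mm across, 56 mm tall. Loose, 0.2 to 0.65 kg, stands upright on a charger at the start, its x axis along the charger's within about 6 degrees. This point is its centre, half-way up (28 mm above its underside); z is up.
- pack_stepped_center (a point): Grey battery pack: a block 54 mm (x) by 46 mm (y), 40 mm tall, with a narrower neck 30 mm (x) by 28 mm (y) on top, 58 mm tall in all. Loose, 0.2 to 0.65 kg, stands upright on a charger at the start, its x axis along the charger's within about 6 degrees. This point is its centre, half-way up (29 mm above its underside); z is up.
- charger_a: One of four identical black chargers, fixed in a row 75 mm apart along y on a 12 mm plywood board on the table; this one carries the tower pack at the start, within 5 mm of its middle. 80 mm (x) by 66 mm (y); the pack stands on its flat top, 26 mm above the origin, between 6 mm ribs at the y sides, 60 mm apart; open at the x ends. Origin: centre of its underside.
- charger_b: One of four identical black chargers, fixed in a row 75 mm apart along y on a 12 mm plywood board on the table; this one carries the slab pack at the start, within 5 mm of its middle. 80 mm (x) by 66 mm (y); the pack stands on its flat top, 26 mm above the origin, between 6 mm ribs at the y sides, 60 mm apart; open at the x ends. Origin: centre of its underside.
- charger_c: One of four identical black chargers, fixed in a row 75 mm apart along y on a 12 mm plywood board on the table; this one carries the round pack at the start, within 5 mm of its middle. 80 mm (x) by 66 mm (y); the pack stands on its flat top, 26 mm above the origin, between 6 mm ribs at the y sides, 60 mm apart; open at the x ends. Origin: centre of its underside.
- charger_d: One of four identical black chargers, fixed in a row 75 mm apart along y on a 12 mm plywood board on the table; this one carries the stepped pack at the start, within 5 mm of its middle. 80 mm (x) by 66 mm (y); the pack stands on its flat top, 26 mm above the origin, between 6 mm ribs at the y sides, 60 mm apart; open at the x ends. Origin: centre of its underside.
- power_unit: White power unit with two round black sockets on top, 80 mm (x) by 60 mm (y) by 55 mm tall, fixed on the plywood board in line with the chargers, at the left or right end of their row, 80 mm from the middle of the last charger; a white mug stands at the other end. Origin: centre of its underside.
- rack: Fixed rack: wooden base 100 mm (x) by 315 mm (y), 16 mm thick, four bays along y between thin aluminium dividers 20 mm high, open at the x sides. A tall aluminium end plate (top 75 mm above the table) stands at its +y end. Bay middles: x = 0, y = +112.5 (beside the tall plate), +37.5, -37.5, -112.5 mm; bays are 71 mm wide, floor 16 mm above the origin (centre of underside).
Not all that is in view belongs to the job. Leave any blue or green look-alike of the part that bears pack_tower_center alone.

How it is judged:
By the outcome, as a careful person would: the job done as asked, in the order asked, and still so for the second after the job is handed in, with the robot touching nothing.
It also fails if it takes over 96 s, if anything falls off the work surface, if the arm or the gripper's body presses on something with over 40 N, if the wrist force passes 120 N, or if a joint passes its speed limit or range.

## Working session

There is one attempt and no reset: what is moved stays moved. The work goes in short steps, Python scripts to look and compute and a tool call to move; the robot and the scene stay as the last step left them, time stands still between calls to the robot, and variables do not carry over. Pictures are saved under pics/ and viewed, and the job is handed in when it is done.

Besides the shell and the picture viewer there is one more tool, called after "Request:" in YAML: its name, and indented under it one key for each argument. arm_command: Moves the arm, as the interface text tells. Its arguments: {"type":"object","properties":{"rows":{"type":"array"}},"required":["rows"]}

```bash
ls; mkdir -p pics; python3 - <<'E'
from station import bot, vision, ticket
import cv2
o=bot.get_obs()
for k,v in o.items(): print(k,v)
print(bot.grasp_offset)
for n in ["side","top","wrist"]:
    d=vision.get_image(n); cv2.imwrite(f"pics/{n}0.png",d["image"][:,:,::-1]); print(n,d["vertical_fov"],d["cx"],d["cy"],d["R"],d["t"])
E
```

```text
pics
time 0.0
joint_pos [ 1.18251164  0.6159485  -0.01261426  1.42493761  0.00811208  1.10339118
 -0.04040158]
qd [ 1.34548744e-03  4.36956976e-04  7.83640161e-04  2.03773295e-04
 -4.30487793e-05  1.17580905e-03 -1.76727006e-03]
tau [ 2.50342619e-04 -4.69213557e+01  2.59201052e-01 -1.71028608e+01
  9.96859832e-03  9.61961603e-03  3.02448404e-05]
position [ 0.22979126 -0.6071917   0.23010633]
tcp_rot [-0.12742299  0.69647701 -0.69465162  0.12705228]
force [-0.03533434 -0.05824927 -0.42943539]
wrist_torque [-0.01870342 -0.04861464 -0.02369058]
width 0.08519748938497236
0.0187
side 57.62707969781049 254.26148458473673 193.28204579364817 [[ 0.76481129 -0.64402069 -0.01735051]
 [-0.39348559 -0.44562319 -0.80410762]
 [ 0.51013015  0.62181776 -0.59423051]] [-0.48893438  0.31920731  0.52729171]
top 43.51173857014851 256.00488026908863 186.7593920757165 [[-0.11137683 -0.99377391  0.00293374]
 [-0.9714368   0.10825001 -0.21116931]
 [ 0.20953697 -0.02636932 -0.9774451 ]] [0.03885857 0.64573973 0.97163956]
wrist 70.19193475321441 256.3300239459904 190.51626898540496 [[ 0.35347864 -0.93543878 -0.00267225]
 [-0.89371626 -0.33855368  0.29436822]
 [-0.27626815 -0.10166464 -0.95568834]] [-0.64902729 -0.03874739  0.3798913 ]
```

View pics/side0.png

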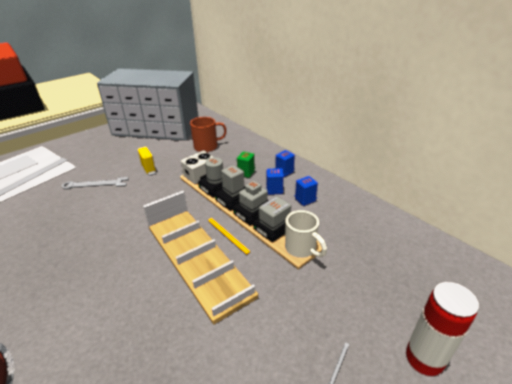

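View pics/top0.png

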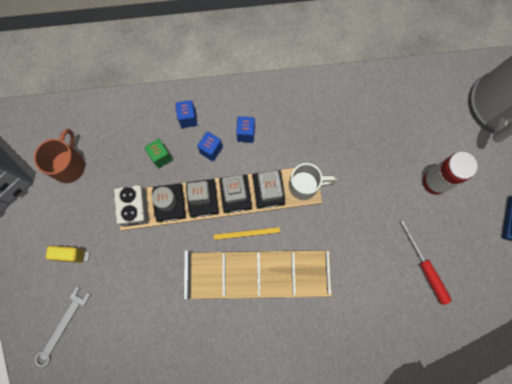

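View pics/wrist0.png

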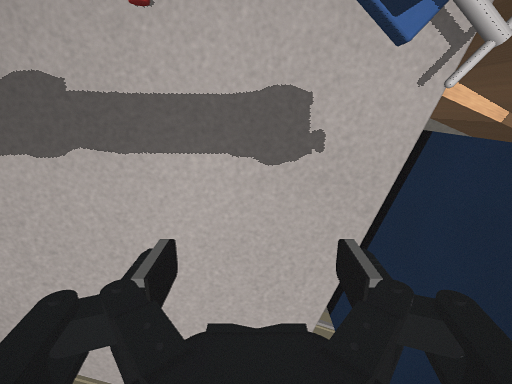

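```bash
python3 - <<'E'
import cv2
a=cv2.imread("pics/top0.png")[155:310,105:345]; cv2.imwrite("pics/topz.png",cv2.resize(a,None,fx=3.3,fy=3.3,interpolation=cv2.INTER_CUBIC))
a=cv2.imread("pics/side0.png")[135:325,135:335]; cv2.imwrite("pics/sidez.png",cv2.resize(a,None,fx=3,fy=3,interpolation=cv2.INTER_CUBIC))
E
```

```text
(no output)
```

View pics/topz.png

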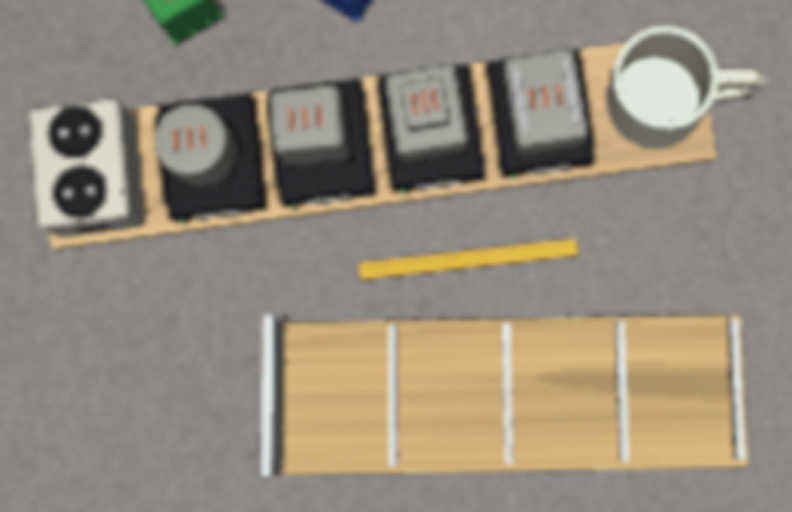

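View pics/sidez.png

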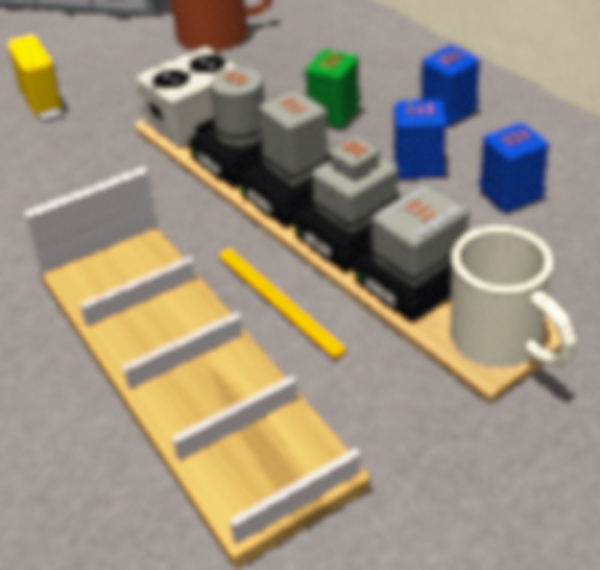

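```bash
cat > h.py <<'E'
import numpy as np, cv2
from station import bot, vision, ticket
from scipy.spatial.transform import Rotation as Rn
def cam(n): return vision.get_image(n)
def ray(d,uv):
    uv=np.atleast_2d(np.asarray(uv,float)); f=d["image"].shape[0]/2/np.tan(np.radians(d["vertical_fov"])/2)
    c=np.c_[(uv[:,0]-d["cx"])/f,(uv[:,1]-d["cy"])/f,np.ones(len(uv))]
    R=np.array(d["R"]);t=np.array(d["t"]); return -R.T@t, c@R
def onz(d,uv,z):
    o,r=ray(d,uv); s=(z-o[2])/r[:,2]; return o+s[:,None]*r
def proj(d,X):
    X=np.atleast_2d(X); f=d["image"].shape[0]/2/np.tan(np.radians(d["vertical_fov"])/2)
    c=X@np.array(d["R"]).T+np.array(d["t"]); return np.c_[d["cx"]+f*c[:,0]/c[:,2],d["cy"]+f*c[:,1]/c[:,2]]
def two(d1,u1,d2,u2):
    o1,r1=ray(d1,u1);o2,r2=ray(d2,u2);r1=r1[0];r2=r2[0]
    A=np.c_[r1,-r2]; s=np.linalg.lstsq(A,o2-o1,rcond=None)[0]
    p,q=o1+s[0]*r1,o2+s[1]*r2; return (p+q)/2,np.linalg.norm(p-q)
E
python3 - <<'E'
from h import *
np.set_printoptions(precision=4,suppress=True)
t=cam("top"); s=cam("side")
z=lambda p:(105+(p[0]+.5)/3.3-.5,155+(p[1]+.5)/3.3-.5)
zs=lambda p:(135+(p[0]+.5)/3-.5,135+(p[1]+.5)/3-.5)
for n,p,h in [("rackBR",(747,465),.016),("rackTR",(740,316),.016),("rackBL",(266,475),.016),
 ("plate far",(268,316),.075),("plate near",(267,474),.075),
 ("d1",(393,392),.036),("d2",(507,392),.036),("d3",(623,391),.036),("d4",(738,390),.036),("pu tr",(122,100),.067),("pu tl",(30,108),.067),("pu bl",(40,228),.067),("pu br",(130,217),.067),
 ("round",(190,138),.094),("tower",(305,117),.1),("stepped",(427,100),.096),("slab",(548,97),.082),("boardBR",(716,158),.012),("boardBL",(53,247),.012)]:
    print(n,onz(t,[z(p)],h)[0], end=' ')
    q=(proj(s,onz(t,[z(p)],h))[0]-135+.5)*3-.5; print(q)
E
```

```text
rackBR [ 0.3993 -0.1694  0.016 ] [231.7986 557.7674]
rackTR [ 0.4963 -0.1788  0.016 ] [367.5588 478.5345]
rackBL [0.4281 0.1453 0.016 ] [ 35.2723 268.4667]
plate far [0.5258 0.1279 0.075 ] [143.8534 169.5875]
plate near [0.4287 0.1363 0.075 ] [ 25.5413 215.0936]
d1 [0.4714 0.0561 0.036 ] [137.4341 282.7281]
d2 [ 0.4632 -0.0176  0.036 ] [181.2614 341.7799]
d3 [ 0.4554 -0.0928  0.036 ] [233.3861 410.4008]
d4 [ 0.4477 -0.1674  0.036 ] [293.3938 489.3847]
pu tr [0.6779 0.2128 0.067 ] [240.9547  71.5006]
pu tl [0.6792 0.273  0.067 ] [205.9906  46.915 ]
pu bl [0.5992 0.2705 0.067 ] [134.389  76.724]
pu br [0.5999 0.2124 0.067 ] [168.6808 101.8826]
round [0.6418 0.1655 0.094 ] [235.2875  79.8506]
tower [0.6459 0.0911 0.1   ] [290.9478 107.2257]
stepped [0.6492 0.0132 0.096 ] [355.5034 150.8544]
slab [ 0.6457 -0.0647  0.082 ] [420.2955 214.066 ]
boardBR [ 0.6054 -0.1785  0.012 ] [488.3413 395.9105]
boardBL [0.5945 0.2773 0.012 ] [134.7654 125.4241]
```

```bash
python3 - <<'E'
from h import *
np.set_printoptions(precision=4,suppress=True)
o=bot.get_obs(); print(o["time"],Rn.from_quat(o["tcp_rot"]).as_matrix())
E
```

```text
0.25 [[-0.9352 -0.0004  0.354 ]
 [-0.354   0.0012 -0.9352]
 [-0.     -1.     -0.0012]]
```

```bash
cat >> h.py <<'E'
def Rtarget(deg):
    a=np.radians(deg); z=np.array([np.cos(a),np.sin(a),0]); y=np.array([0,0,-1.]); return np.c_[np.cross(y,z),y,z]
def plan(wps,grip,p=None,R=None,mm=40,deg=6):
    """wps: list of (xyz, heading deg)"""
    o=bot.get_obs()
    if p is None: p=o["position"].copy() if hasattr(o["position"],'copy') else np.array(o["position"])
    p=np.array(p,float)
    if R is None: R=Rn.from_quat(o["tcp_rot"]).as_matrix()
    rows=[]
    for xyz,h in wps:
        Rt=Rtarget(h)
        for _ in range(60):
            d=np.array(xyz)-p; rv=Rn.from_matrix(R.T@Rt).as_rotvec()
            if np.linalg.norm(d)<4e-4 and np.linalg.norm(rv)<np.radians(.12): break
            n=max(np.ceil(np.linalg.norm(d)/mm*1000-1e-6),np.ceil(np.degrees(np.linalg.norm(rv))/deg-1e-6),1)
            s=np.round(R.T@d/n/.04,2); r=np.round(np.degrees(rv)/n/6,2)
            s=np.clip(s,-1,1); r=np.clip(r,-1,1)
            rows.append([*s,*r,grip]); p=p+R@(s*.04); R=R@Rn.from_rotvec(np.radians(r*6)).as_matrix()
        rows.append("--")
    for r in rows: print("--" if r=="--" else "["+",".join(f"{v+0:g}" for v in r)+"],")
    print("end",np.round(p,4))
    return p,R
E
python3 - <<'E'
from h import *
np.set_printoptions(precision=4,suppress=True)
t=cam("top"); s=cam("side")
print("bottle",two(t,(461,166),s,(455,300)), "mug", two(t,(307,175),s,(303,218)))
plan([((.60,.166,.22),1.4)],0)
E
```

```text
bottle (array([ 0.6254, -0.4444,  0.1554]), np.float64(0.003207697015777818)) mug (array([ 0.6535, -0.1424,  0.0932]), np.float64(0.0017511039774467535))
[-0.7,0.01,-0.67,0,-0.54,0,0],
[-0.74,0.01,-0.63,0,-0.54,0,0],
[-0.78,0.01,-0.59,0,-0.53,0,0],
[-0.81,0.01,-0.55,0,-0.54,0,0],
[-0.84,0.01,-0.5,0,-0.53,0,0],
[-0.86,0.01,-0.45,0,-0.54,0,0],
[-0.89,0.01,-0.4,0,-0.53,0,0],
[-0.91,0.01,-0.35,0,-0.54,0,0],
[-0.93,0.01,-0.3,0,-0.53,0,0],
[-0.94,0.02,-0.25,0,-0.54,0,0],
[-0.95,0.01,-0.2,0,-0.53,0,0],
[-0.96,0.02,-0.14,0,-0.54,0,0],
[-0.97,0.01,-0.09,0,-0.53,0,0],
[-0.97,0.02,-0.03,0,-0.54,0,0],
[-0.98,0.01,0.02,0,-0.53,0,0],
[-0.97,0.02,0.08,0,-0.54,0,0],
[-0.97,0.01,0.13,0,-0.53,0,0],
[-0.96,0.02,0.18,0,-0.54,0,0],
[-0.95,0.01,0.24,0,-0.53,0,0],
[-0.93,0.02,0.29,0,-0.54,0,0],
[-0.91,0.01,0.34,0,-0.53,0,0],
[-0.89,0.02,0.39,0,-0.54,-0.01,0],
--
end [0.5999 0.1659 0.2198]
```

Request:
arm_command:
  rows:
    - [-0.7,0.01,-0.67,0,-0.54,0,0]
    - [-0.74,0.01,-0.63,0,-0.54,0,0]
    - [-0.78,0.01,-0.59,0,-0.53,0,0]
    - [-0.81,0.01,-0.55,0,-0.54,0,0]
    - [-0.84,0.01,-0.5,0,-0.53,0,0]

```text
time: 0.85
position: [0.3148, -0.4306, 0.2295]
tcp_rot: [0.224, -0.671, 0.671, -0.224]
force: [0.9, 0.5, -0.1]
width: 0.0852
```

Request:
arm_command:
  rows:
    - [-0.86,0.01,-0.45,0,-0.54,0,0]
    - [-0.89,0.01,-0.4,0,-0.53,0,0]
    - [-0.91,0.01,-0.35,0,-0.54,0,0]
    - [-0.93,0.01,-0.3,0,-0.53,0,0]
    - [-0.94,0.02,-0.25,0,-0.54,0,0]

```text
time: 1.35
position: [0.3992, -0.255, 0.2273]
tcp_rot: [0.315, -0.632, 0.633, -0.316]
force: [-0.0, -0.3, -0.3]
width: 0.0854
```

Request:
arm_command:
  rows:
    - [-0.95,0.01,-0.2,0,-0.53,0,0]
    - [-0.96,0.02,-0.14,0,-0.54,0,0]
    - [-0.97,0.01,-0.09,0,-0.53,0,0]
    - [-0.97,0.02,-0.03,0,-0.54,0,0]
    - [-0.98,0.01,0.02,0,-0.53,0,0]

```text
time: 1.85
position: [0.4829, -0.0793, 0.2244]
tcp_rot: [0.4, -0.582, 0.583, -0.401]
force: [1.1, 0.3, -0.0]
width: 0.0855
```

Request:
arm_command:
  rows:
    - [-0.97,0.02,0.08,0,-0.54,0,0]
    - [-0.97,0.01,0.13,0,-0.53,0,0]
    - [-0.96,0.02,0.18,0,-0.54,0,0]
    - [-0.95,0.01,0.24,0,-0.53,0,0]
    - [-0.93,0.02,0.29,0,-0.54,0,0]

```text
time: 2.35
position: [0.5672, 0.0969, 0.2211]
tcp_rot: [0.478, -0.521, 0.521, -0.478]
force: [-0.8, 0.5, -0.6]
width: 0.0855
```

Request:
arm_command:
  rows:
    - [-0.91,0.01,0.34,0,-0.53,0,0]
    - [-0.89,0.02,0.39,0,-0.54,-0.01,0]
    - [0,0,0,0,0,0,0]

```text
time: 2.65
position: [0.6002, 0.1734, 0.2195]
tcp_rot: [-0.507, 0.493, -0.49, 0.51]
force: [-0.4, -0.1, -0.2]
width: 0.0854
```

```bash
python3 - <<'E'
from h import *
np.set_printoptions(precision=4,suppress=True)
o=bot.get_obs(); print(o["time"],o["position"],o["tcp_rot"],o["joint_pos"],o["force"])
d=cam("wrist"); cv2.imwrite("pics/w1.png",d["image"][:,:,::-1])
print(proj(d,[o["position"],[.6418,.1655,.094],[.6459,.0911,.1]]))
E
```

```text
2.65 [0.6002 0.1734 0.2195] [-0.5068  0.4927 -0.4903  0.5099] [-0.0603  0.6163 -0.4337  1.5115  0.2746  1.0722 -0.5212] [-0.366  -0.1479 -0.2272]
[[257.4108 241.204 ]
 [296.9665 192.3463]
 [296.3194 259.4869]]
```

View pics/w1.png

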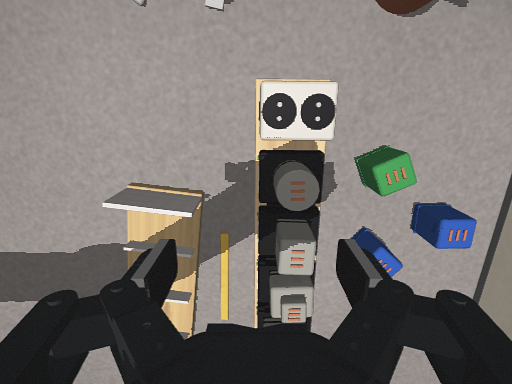

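```bash
python3 - <<'E'
from h import *
np.set_printoptions(precision=4,suppress=True)
o=bot.get_obs(); print(o["time"],o["position"],o["qd"])
d=cam("wrist"); im=d["image"][:,:,::-1]
a=im[70:335,180:360].copy(); a=cv2.resize(a,None,fx=2.2,fy=2.2,interpolation=cv2.INTER_CUBIC)
cv2.imwrite("pics/w1z.png",a)
print(d["t"])
E
```

```text
2.7 [0.5998 0.1695 0.2193] [ 0.0481 -0.0253  0.0586  0.0423  0.0188  0.0127 -0.0021]
[-0.6038  0.1104  0.4124]
```

View pics/w1z.png

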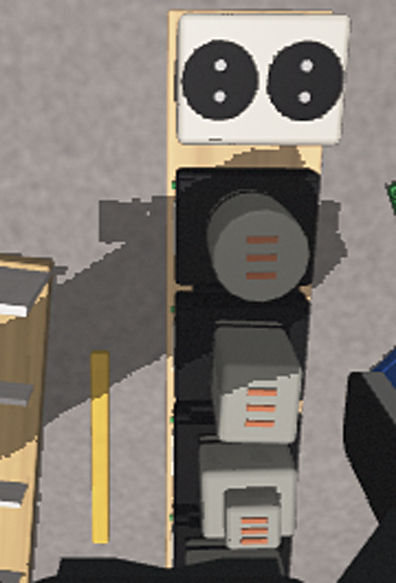

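```bash
python3 - <<'E'
from h import *
np.set_printoptions(precision=4,suppress=True)
d=cam("wrist"); 
z=lambda p:(180+(p[0]+.5)/2.2-.5,70+(p[1]+.5)/2.2-.5)
for n,p,h in [("round",(261,257),.094),("tower bl",(219,441),.1),("tower br",(296,443),.1),("tower label",(261,408),.1),("steplabel",(254,531),.096),
 ("ch1 tl",(177,170),.038),("ch1 tr",(320,172),.038),("pu",(181,140),.067),("pu",(343,143),.067),("pu",(349,15),.067),("pu",(178,14),.067),("roundlabel",(261,258),.094)]:
    print(n,onz(d,[z(p)],h)[0])
E
```

```text
round [0.6421 0.1639 0.094 ]
tower bl [0.6269 0.0692 0.1   ]
tower br [0.6655 0.0691 0.1   ]
tower label [0.6466 0.0884 0.1   ]
steplabel [0.6489 0.0116 0.096 ]
ch1 tl [0.6029 0.1952 0.038 ]
ch1 tr [0.6798 0.1961 0.038 ]
pu [0.6039 0.2138 0.067 ]
pu [0.6821 0.2144 0.067 ]
pu [0.6785 0.2716 0.067 ]
pu [0.6007 0.27   0.067 ]
roundlabel [0.6421 0.1634 0.094 ]
```

```bash
python3 - <<'E'
from h import *
np.set_printoptions(precision=4,suppress=True)
d=cam("top")
print(onz(d,[(157,152),(209,145),(245,128)],.05))
plan([((.642,.164,.13),1.2),((.642,.164,.046),1.2)],0,mm=30)
E
```

```text
[[ 0.7537  0.1776  0.05  ]
 [ 0.7571  0.0606  0.05  ]
 [ 0.788  -0.024   0.05  ]]
[0,0.56,0.26,0,0,0.01,0],
[0.01,0.56,0.26,0,0.01,0.01,0],
[0.01,0.56,0.27,0,0,0,0],
[0,0.56,0.26,0,0.01,0.01,0],
--
[0,0.7,0,0,0,0,0],
[0,0.7,0,0,0,0,0],
[0,0.7,0,0,0,0,0],
--
end [0.6418 0.164  0.0459]
```

Request:
arm_command:
  rows:
    - [0,0.56,0.26,0,0,0.01,0]
    - [0.01,0.56,0.26,0,0.01,0.01,0]
    - [0.01,0.56,0.27,0,0,0,0]
    - [0,0.56,0.26,0,0.01,0.01,0]
    - [0,0,0,0,0,0,0]

```text
time: 3.35
position: [0.6409, 0.1622, 0.1266]
tcp_rot: [0.507, -0.496, 0.494, -0.503]
force: [-0.9, -0.5, -0.0]
width: 0.0857
```

```bash
python3 - <<'E'
from h import *
np.set_printoptions(precision=4,suppress=True)
o=bot.get_obs(); print(o["time"],o["position"],o["force"])
d=cam("wrist"); cv2.imwrite("pics/w2.png",d["image"][:,:,::-1])
d=cam("side"); cv2.imwrite("pics/s2.png",cv2.resize(d["image"][100:340,100:360,::-1],None,fx=2.5,fy=2.5,interpolation=cv2.INTER_CUBIC))
E
```

```text
3.35 [0.6409 0.1622 0.1266] [-0.8891 -0.4851 -0.0444]
```

View pics/w2.png

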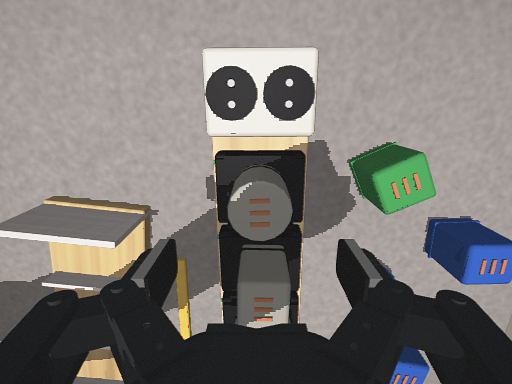

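View pics/s2.png

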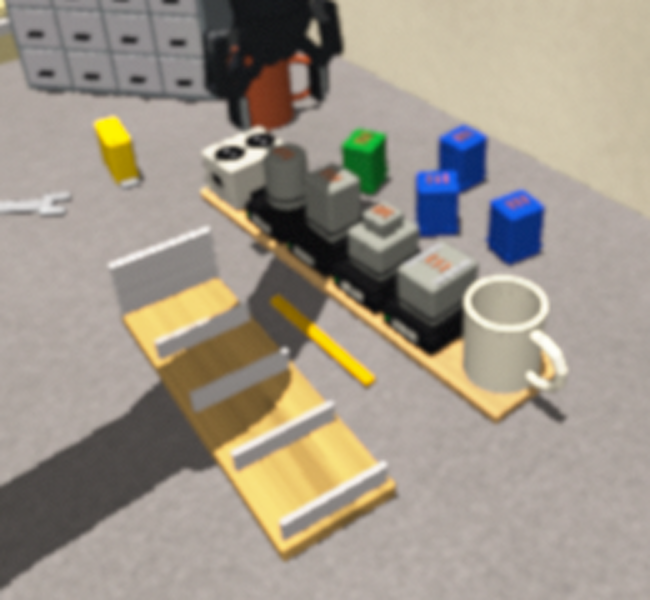

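Request:
arm_command:
  rows:
    - [0,0.65,0,0,0,0,0]
    - [0,0.65,0,0,0,0,0]
    - [0,0.5,0,0,0,0,0]
    - [0,0.2,0,0,0,0,0]
    - [0,0,0,0,0,0,0]

```text
time: 3.95
position: [0.6417, 0.1659, 0.0506]
tcp_rot: [-0.505, 0.495, -0.494, 0.506]
force: [0.3, 0.2, 0.2]
width: 0.0853
```

```bash
python3 - <<'E'
from h import *
np.set_printoptions(precision=4,suppress=True)
d=cam("wrist"); o=bot.get_obs(); print(o["time"],o["position"],o["force"])
cv2.imwrite("pics/w3.png",d["image"][:,:,::-1])
print(onz(d,[(257,150)],.094))
E
```

```text
4.0 [0.6425 0.1663 0.0516] [ 0.4583  0.1206 -0.001 ]
[[0.64   0.2253 0.094 ]]
```

View pics/w3.png

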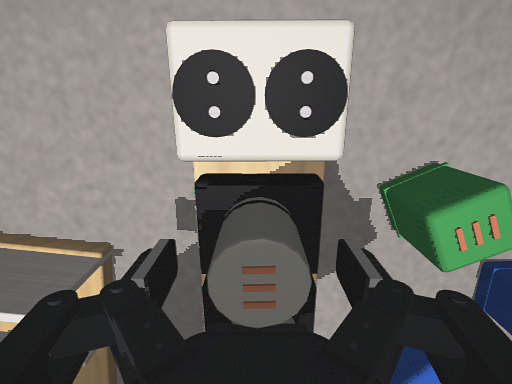

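```bash
python3 - <<'E'
from h import *
np.set_printoptions(precision=4,suppress=True)
d=cam("wrist"); o=bot.get_obs(); print(o["time"],o["position"],o["force"])
print(onz(d,[(260,281),(259,288)],.094))
E
```

```text
4.05 [0.6429 0.1666 0.052 ] [ 0.3733  0.1153 -0.1443]
[[0.6433 0.1696 0.094 ]
 [0.6429 0.1661 0.094 ]]
```

Request:
arm_command:
  rows:
    - [0,0.1,0,0,0,0,0]
    - [0,0.05,0,0,0,0,0]
    - [0,0,0,0,0,0,60]
    - [0,0,0,0,0,0,120]
    - [0,0,0,0,0,0,160]

```text
time: 4.55
position: [0.6425, 0.1663, 0.0446]
tcp_rot: [-0.505, 0.495, -0.494, 0.507]
force: [-3.5, 0.1, 1.6]
width: 0.0451
```

Request:
arm_command:
  rows:
    - [0,0,0,0,0,0,200]
    - [0,0,0,0,0,0,255]
    - [0,0,0,0,0,0,255]
    - [0,0,0,0,0,0,255]

```text
time: 4.95
position: [0.6424, 0.1663, 0.0446]
tcp_rot: [-0.505, 0.495, -0.494, 0.506]
force: [0.2, -0.1, 3.6]
width: 0.0454
```

```bash
python3 - <<'E'
from h import *
np.set_printoptions(precision=4,suppress=True)
d=cam("wrist"); o=bot.get_obs(); print(o["time"],o["position"],o["force"],o["width"])
cv2.imwrite("pics/w4.png",d["image"][:,:,::-1])
E
```

```text
5.0 [0.6424 0.1664 0.0446] [ 0.5353 -0.0823  4.208 ] 0.04510271195306391
```

View pics/w4.png

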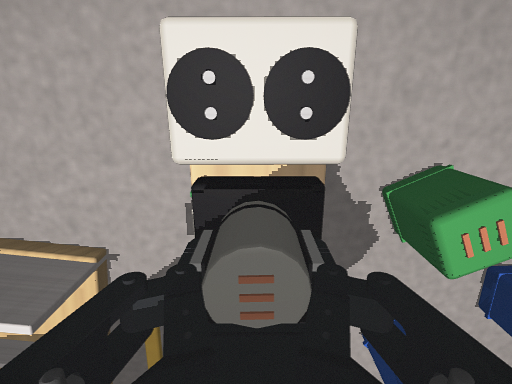

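```bash
python3 - <<'E'
from h import *
plan([((.6424,.1664,.14),1.2),((.4755,.094,.14),-6),((.4755,.094,.045),-6),((.4755,.094,.026),-6)],255,mm=25)
E
```

```text
[0,-0.6,0,0,0,-0.01,255],
[0,-0.59,0,0,0,0,255],
[0,-0.6,0,-0.01,0.01,-0.01,255],
[0,-0.59,0,0,0,0,255],
--
[0.21,0,-0.53,0,0.15,0,255],
[0.22,0,-0.52,0,0.15,0,255],
[0.23,0,-0.52,0,0.15,0,255],
[0.24,0,-0.52,0,0.15,0,255],
[0.25,0,-0.51,0,0.15,0,255],
[0.26,0,-0.51,0,0.15,0,255],
[0.26,0,-0.5,0,0.15,0,255],
[0.27,-0.01,-0.5,0,0.15,0,255],
--
[0,0.59,0,0,0,0,255],
[0,0.6,0,0,0,0,255],
[0,0.59,0,0,0,0,255],
[0,0.6,0,0,0,0,255],
--
[0,0.47,0,0,0,0,255],
--
end [0.4753 0.0942 0.0262]
```

Request:
arm_command:
  rows:
    - [0,-0.2,0,0,0,0,255]
    - [0,-0.4,0,0,0,0,255]
    - [0,-0.6,0,0,0,0,255]
    - [0,-0.6,0,0,0,0,255]
    - [0,-0.6,0,0,0,0,255]

```text
time: 5.5
position: [0.6414, 0.1659, 0.1415]
tcp_rot: [-0.505, 0.495, -0.494, 0.506]
force: [0.5, 0.5, -2.4]
width: 0.0446
```

Request:
arm_command:
  rows:
    - [0.21,0,-0.53,0,0.15,0,255]
    - [0.22,0,-0.52,0,0.15,0,255]
    - [0.23,0,-0.52,0,0.15,0,255]
    - [0.24,0,-0.52,0,0.15,0,255]
    - [0.25,0,-0.51,0,0.15,0,255]

```text
time: 6.0
position: [0.5363, 0.1205, 0.1407]
tcp_rot: [-0.485, 0.514, -0.513, 0.486]
force: [0.8, 0.5, -2.7]
width: 0.0449
```

Request:
arm_command:
  rows:
    - [0.26,0,-0.51,0,0.15,0,255]
    - [0.26,0,-0.5,0,0.15,0,255]
    - [0.27,0,-0.5,0,0.15,0,255]
    - [0,0,0,0,0,0,255]
    - [0,0,0,0,0,0,255]

```text
time: 6.5
position: [0.4752, 0.0938, 0.1408]
tcp_rot: [-0.473, 0.525, -0.525, 0.475]
force: [0.6, 0.2, -1.8]
width: 0.0447
```

```bash
python3 - <<'E'
from h import *
d=cam("wrist"); o=bot.get_obs(); print(o["time"],o["position"],o["force"],o["width"],o["joint_pos"])
cv2.imwrite("pics/w5.png",d["image"][:,:,::-1])
plan([((.4755,.094,.045),-6),((.4755,.094,.027),-6)],255,mm=25)
E
```

```text
6.55 [0.47592831 0.09413359 0.14076801] [ 0.73515448 -0.153956   -2.58448576] 0.04501854413554176 [ 0.02768593  0.5116489  -0.38476602  1.99232307  0.29040409  0.68739894
 -0.64111296]
[0,0.6,0,0,0,-0.01,255],
[0,0.6,0,-0.01,0.01,-0.01,255],
[0,0.6,-0.01,0,0,0,255],
[0.01,0.59,0,-0.01,0.01,-0.01,255],
--
[0,0.45,0,0,0,0,255],
--
end [0.4756 0.0939 0.0272]
```

View pics/w5.png

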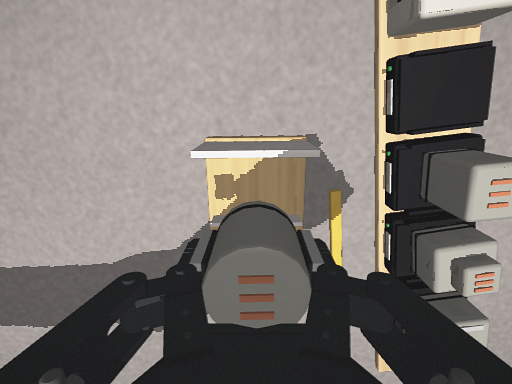

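```bash
python3 - <<'E'
from h import *
np.set_printoptions(precision=4,suppress=True)
d=cam("wrist")
c=np.array([.4634,-.0181]);x=np.array([.9944,-.1054]);y=np.array([.1054,.9944])
im=d["image"][:,:,::-1].copy()
q=lambda a,b,z:np.r_[c+a*x+b*y,z]
for pts in [[q(-.05,.1575,.075),q(.05,.1575,.075),q(.05,.1535,.075),q(-.05,.1535,.075)],[q(-.05,.0770,.036),q(.05,.077,.036)],[q(-.05,.077,.016),q(-.05,.148,.016),q(.05,.148,.016),q(.05,.077,.016)]]:
    cv2.polylines(im,[np.round(proj(d,pts)).astype(int)],len(pts)>2,(0,0,255),1)
cv2.imwrite("pics/w5b.png",cv2.resize(im[110:270,150:380],None,fx=3,fy=3,interpolation=cv2.INTER_CUBIC))
E
```

```text
(no output)
```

View pics/w5b.png

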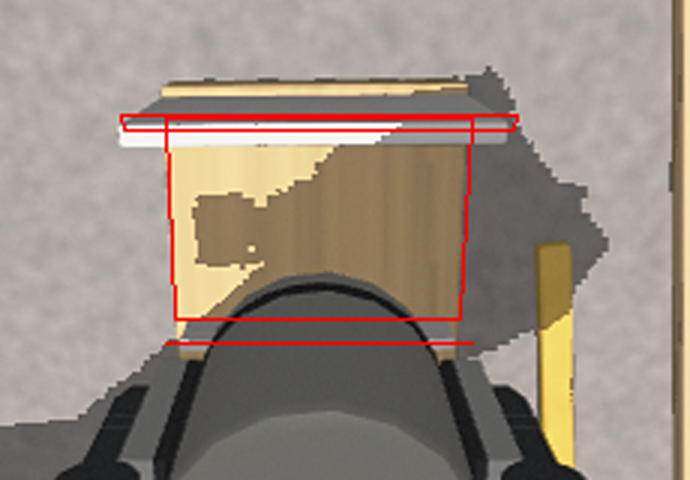

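Request:
arm_command:
  rows:
    - [0,0.6,0,0,0,0,255]
    - [0,0.6,0,0,0,0,255]
    - [0,0.6,0,0,0,0,255]
    - [0,0.5,0,0,0,0,255]
    - [0,0.3,0,0,0,0,255]

```text
time: 7.1
position: [0.4754, 0.0944, 0.0346]
tcp_rot: [-0.473, 0.526, -0.524, 0.474]
force: [-0.2, -0.4, -2.9]
width: 0.0447
```

Request:
arm_command:
  rows:
    - [0,0.1,0,0,0,0,255]
    - [0,0,0,0,0,0,255]

```text
time: 7.3
position: [0.4755, 0.0943, 0.0319]
tcp_rot: [-0.473, 0.526, -0.524, 0.474]
force: [-0.7, 0.3, -1.8]
width: 0.045
```

Request:
arm_command:
  rows:
    - [0,0.1,0,0,0,0,255]
    - [0,0.08,0,0,0,0,255]
    - [0,0.02,0,0,0,0,255]
    - [0,0,0,0,0,0,255]

```text
time: 7.7
position: [0.4751, 0.0939, 0.0242]
tcp_rot: [-0.473, 0.526, -0.525, 0.474]
force: [-0.2, -0.1, -2.7]
width: 0.0447
```

Request:
arm_command:
  rows:
    - [0,0.02,0,0,0,0,255]
    - [0,0.02,0,0,0,0,255]
    - [0,0,0,0,0,0,255]

```text
time: 8.0
position: [0.4752, 0.094, 0.0226]
tcp_rot: [-0.473, 0.526, -0.525, 0.474]
force: [-0.6, -0.1, -0.7]
width: 0.0447
```

Request:
arm_command:
  rows:
    - [0,0.02,0,0,0,0,255]
    - [0,0,0,0,0,0,255]

```text
time: 8.2
position: [0.4752, 0.094, 0.0225]
tcp_rot: [-0.473, 0.525, -0.525, 0.474]
force: [-1.4, -0.3, 6.6]
width: 0.0449
```

Request:
arm_command:
  rows:
    - [0,0,0,0,0,0,100]
    - [0,0,0,0,0,0,60]
    - [0,0,0,0,0,0,0]
    - [0,0,0,0,0,0,0]
    - [0,0,0,0,0,0,0]

```text
time: 8.7
position: [0.475, 0.094, 0.0215]
tcp_rot: [-0.473, 0.526, -0.524, 0.474]
force: [0.6, 0.3, 0.3]
width: 0.0853
```

```bash
python3 - <<'E'
from h import *
d=cam("wrist"); o=bot.get_obs(); print(o["time"],o["position"],o["force"],o["width"])
cv2.imwrite("pics/w6.png",d["image"][:,:,::-1])
E
```

```text
8.75 [0.47498023 0.09395354 0.02152603] [0.19985841 0.53979958 0.67838653] 0.0851076952177081
```

View pics/w6.png

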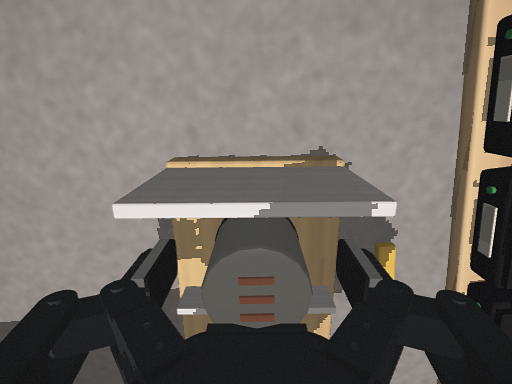

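```bash
python3 - <<'E'
from h import *
plan([((.475,.094,.15),-6),((.646,.09,.15),1.2)],0,mm=38)
E
```

```text
[0,-0.8,0,0,0,-0.01,0],
[0,-0.8,0,0,0,0,0],
[0,-0.81,0,0,0.01,-0.01,0],
[0,-0.8,0,0,0,0,0],
--
[-0.07,0,0.85,0,-0.24,0,0],
[-0.05,0,0.85,0,-0.24,0,0],
[-0.03,0,0.86,0,-0.24,0,0],
[0,0,0.86,0,-0.24,0,0],
[0.01,0,0.85,0,-0.24,0,0],
--
end [0.646  0.0902 0.1498]
```

Request:
arm_command:
  rows:
    - [0,-0.4,0,0,0,0,0]
    - [0,-0.8,0,0,0,0,0]
    - [0,-0.8,0,0,0,0,0]
    - [0,-0.8,0,0,0,0,0]
    - [0,-0.4,0,0,0,0,0]

```text
time: 9.25
position: [0.4761, 0.0941, 0.1521]
tcp_rot: [0.472, -0.525, 0.525, -0.475]
force: [1.2, -0.7, -0.1]
width: 0.0853
```

Request:
arm_command:
  rows:
    - [-0.07,0,0.85,0,-0.24,0,0]
    - [-0.05,0,0.85,0,-0.24,0,0]
    - [-0.03,0,0.86,0,-0.24,0,0]
    - [0,0,0.86,0,-0.24,0,0]
    - [0.01,0,0.85,0,-0.24,0,0]

```text
time: 9.75
position: [0.647, 0.0898, 0.1493]
tcp_rot: [-0.505, 0.495, -0.494, 0.506]
force: [0.2, 0.5, -0.2]
width: 0.0859
```

Request:
arm_command:
  rows:
    - [0,0,0,0,0,0,0]
    - [0,0,0,0,0,0,0]

```text
time: 9.95
position: [0.6455, 0.0901, 0.1487]
tcp_rot: [-0.505, 0.496, -0.493, 0.505]
force: [0.0, -0.4, -0.2]
width: 0.0848
```

```bash
python3 - <<'E'
from h import *
d=cam("wrist"); o=bot.get_obs(); print(o["time"],o["position"],o["force"],o["width"])
im=d["image"][:,:,::-1]; cv2.imwrite("pics/w7.png",cv2.resize(im[130:350,170:370],None,fx=2.7,fy=2.7,interpolation=cv2.INTER_CUBIC))
E
```

```text
10.0 [0.64473585 0.09044119 0.14894959] [-0.21577243 -0.3308473  -0.57141232] 0.08531906018909997
```

View pics/w7.png

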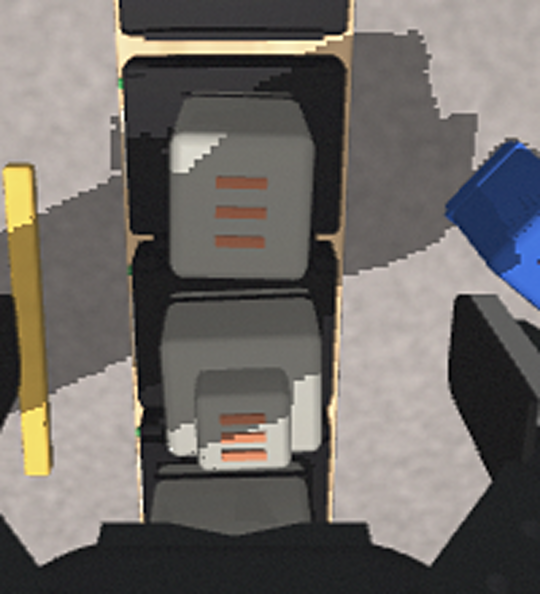

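```bash
cat > z.py <<'E'
from h import *
np.set_printoptions(precision=4,suppress=True)
def meas(items,s,ox,oy):
    d=cam("wrist")
    z=lambda p:(ox+(p[0]+.5)/s-.5,oy+(p[1]+.5)/s-.5)
    for n,p,h in items: print(n,onz(d,[z(p)],h)[0])
E
python3 - <<'E'
from z import *
meas([("bl",(172,276),.1),("br",(307,279),.1),("tr",(313,132),.1),("tl",(170,133),.1),("lab",(241,212),.1),("steplab",(243,437),.096),
("s bl",(165,455),.078),("s br",(320,452),.078),("s nbl",(200,469),.096),("s nbr",(291,468),.096)],2.7,170,130)
E
```

```text
bl [0.6268 0.0725 0.1   ]
br [0.6653 0.0724 0.1   ]
tr [0.6647 0.1157 0.1   ]
tl [0.6264 0.1145 0.1   ]
lab [0.646  0.0923 0.1   ]
steplab [0.6485 0.0158 0.096 ]
s bl [ 0.6224 -0.0058  0.078 ]
s br [ 0.6757 -0.0033  0.078 ]
s nbl [0.6352 0.0035 0.096 ]
s nbr [0.664  0.0046 0.096 ]
```

```bash
python3 - <<'E'
from h import *
o=bot.get_obs(); print(o["position"])
plan([((.646,.092,.07),1),((.646,.092,.048),1)],0,mm=30)
E
```

```text
[0.64453785 0.09059543 0.14925884]
[-0.01,0.66,0.01,0.01,0.02,-0.01,0],
[-0.01,0.66,0.01,0,0.02,0,0],
[-0.01,0.66,0.02,0.01,0.02,-0.01,0],
--
[0,0.55,0,0,0,0,0],
--
end [0.646  0.0919 0.0481]
```

Request:
arm_command:
  rows:
    - [-0.01,0.66,0.01,0,0.02,0,0]
    - [-0.01,0.66,0.01,0,0.02,0,0]
    - [-0.01,0.66,0.02,0,0.02,0,0]
    - [0,0.4,0,0,0,0,0]
    - [0,0,0,0,0,0,0]

```text
time: 10.55
position: [0.645, 0.0913, 0.0522]
tcp_rot: [0.505, -0.497, 0.494, -0.503]
force: [0.2, -0.5, -0.5]
width: 0.0853
```

```bash
python3 - <<'E'
from h import *
d=cam("wrist"); o=bot.get_obs(); print(o["time"],o["position"],o["force"],o["width"])
im=d["image"][:,:,::-1]; cv2.imwrite("pics/w8.png",im)
E
```

```text
10.6 [0.64652254 0.09173466 0.05395174] [-0.04496165 -0.54808618 -0.12015795] 0.0854376245408336
```

View pics/w8.png

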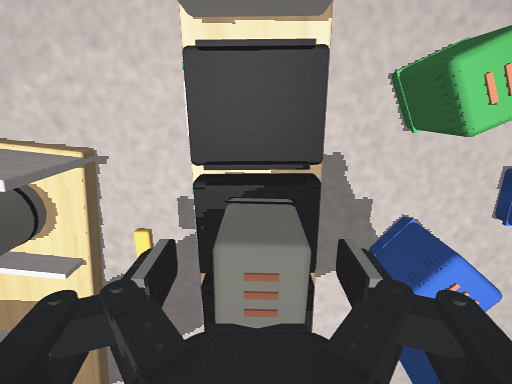

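Request:
arm_command:
  rows:
    - [0,0.1,0,0,0,0,0]
    - [0,0.04,0,0,0,0,0]
    - [0,0,0,0,0,0,60]
    - [0,0,0,0,0,0,120]
    - [0,0,0,0,0,0,160]

```text
time: 11.1
position: [0.6478, 0.0917, 0.0492]
tcp_rot: [-0.503, 0.496, -0.496, 0.505]
force: [0.7, -0.0, -0.2]
width: 0.044
```

Request:
arm_command:
  rows:
    - [0,0,0,0,0,0,200]
    - [0,0,0,0,0,0,255]
    - [0,0,0,0,0,0,255]
    - [0,0,0,0,0,0,255]

```text
time: 11.5
position: [0.648, 0.0918, 0.0494]
tcp_rot: [-0.503, 0.496, -0.496, 0.505]
force: [-0.4, -0.4, 4.6]
width: 0.0393
```

```bash
python3 - <<'E'
from h import *
d=cam("wrist"); o=bot.get_obs(); print(o["time"],o["position"],o["force"],o["width"])
im=d["image"][:,:,::-1]; cv2.imwrite("pics/w9.png",im)
plan([((.646,.092,.15),1),((.4675,.0192,.15),-6)],255,mm=25)
E
```

```text
11.55 [0.64796573 0.09179586 0.04933453] [-0.42399331 -0.33651375  4.59847446] 0.03914079211782837
[0,-0.5,-0.01,0,0,0,255],
[0,-0.5,-0.01,0,0,-0.01,255],
[0,-0.51,-0.01,0,0,0,255],
[-0.01,-0.5,-0.01,0,-0.01,-0.01,255],
[0,-0.51,-0.01,-0.01,0,0,255],
--
[0.22,0,-0.56,0,0.15,0,255],
[0.23,0,-0.56,0,0.14,0,255],
[0.23,0,-0.55,0,0.15,0,255],
[0.24,0,-0.55,0,0.14,0,255],
[0.25,0,-0.55,0,0.15,0,255],
[0.26,0,-0.54,0,0.14,0,255],
[0.27,0,-0.54,0,0.15,0,255],
[0.28,0,-0.54,0,0.14,0,255],
--
end [0.4674 0.0192 0.1501]
```

View pics/w9.png

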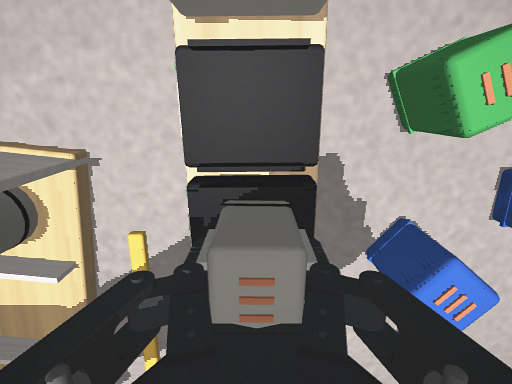

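Request:
arm_command:
  rows:
    - [0,-0.25,0,0,0,0,255]
    - [0,-0.5,0,0,0,0,255]
    - [0,-0.6,0,0,0,0,255]
    - [0,-0.6,0,0,0,0,255]
    - [0,-0.55,0,0,0,0,255]

```text
time: 12.05
position: [0.6466, 0.0912, 0.1489]
tcp_rot: [0.504, -0.497, 0.495, -0.504]
force: [0.4, 0.0, -3.0]
width: 0.0393
```

Request:
arm_command:
  rows:
    - [0.22,0,-0.56,0,0.15,0,255]
    - [0.23,0,-0.56,0,0.14,0,255]
    - [0.23,0,-0.55,0,0.15,0,255]
    - [0.24,0,-0.55,0,0.14,0,255]
    - [0.25,0,-0.55,0,0.15,0,255]

```text
time: 12.55
position: [0.5341, 0.0456, 0.1481]
tcp_rot: [-0.485, 0.516, -0.514, 0.484]
force: [-0.8, -0.1, -3.4]
width: 0.0395
```

Request:
arm_command:
  rows:
    - [0.26,0,-0.54,0,0.14,0,255]
    - [0.27,0,-0.54,0,0.15,0,255]
    - [0.28,0,-0.54,0,0.14,0,255]
    - [0,0,0,0,0,0,255]
    - [0,0,0,0,0,0,255]

```text
time: 13.05
position: [0.4686, 0.0186, 0.1486]
tcp_rot: [-0.473, 0.526, -0.525, 0.473]
force: [0.6, 0.4, -3.1]
width: 0.0396
```

```bash
python3 - <<'E'
from h import *
d=cam("wrist"); o=bot.get_obs(); print(o["time"],o["position"],o["force"],o["width"])
im=d["image"][:,:,::-1]; cv2.imwrite("pics/w10.png",im)
plan([((.4675,.0192,.05),-6),((.4675,.0192,.032),-6)],255,mm=25)
E
```

```text
13.1 [0.46957277 0.01907385 0.14874795] [-0.2053693   0.20541436 -2.87069616] 0.03936751494751579
[0,0.62,-0.01,0,0,-0.01,255],
[0,0.62,-0.01,0,0,-0.01,255],
[0,0.61,-0.02,0,0,0,255],
[0.01,0.62,-0.01,-0.01,0,-0.01,255],
--
[0,0.45,0,0,0,0,255],
--
end [0.4676 0.019  0.0319]
```

View pics/w10.png

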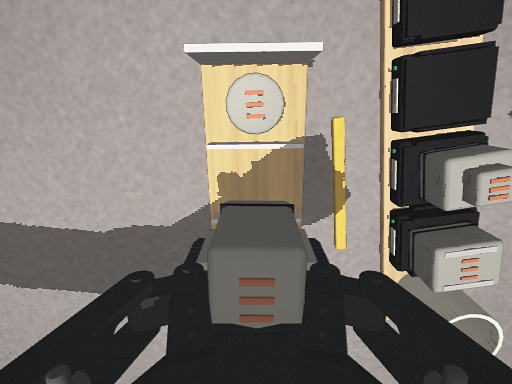

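```bash
python3 - <<'E'
from h import *
np.set_printoptions(precision=4,suppress=True)
d=cam("wrist"); 
print(onz(d,[(256,102)],.072),onz(d,[(255,145.5)],.036),onz(d,[(254,45)],.075))
print(proj(d,[[.4675,.0192,.016]]))
E
```

```text
[[0.4771 0.0966 0.072 ]] [[0.4721 0.0591 0.036 ]] [[0.4797 0.1352 0.075 ]]
[[254.744  181.5497]]
```

Request:
arm_command:
  rows:
    - [0,0.62,-0.01,0,0,0,255]
    - [0,0.62,-0.01,0,0,0,255]
    - [0,0.61,-0.02,0,0,0,255]
    - [0,0.55,-0.01,0,0,0,255]
    - [0,0.3,0,0,0,0,255]

```text
time: 13.65
position: [0.4673, 0.0199, 0.0388]
tcp_rot: [-0.473, 0.526, -0.524, 0.473]
force: [0.7, 0.3, -2.2]
width: 0.0392
```

Request:
arm_command:
  rows:
    - [0,0.1,0,0,0,0,255]
    - [0,0,0,0,0,0,255]

```text
time: 13.85
position: [0.4677, 0.0198, 0.0362]
tcp_rot: [-0.473, 0.526, -0.525, 0.474]
force: [0.1, 0.1, -2.9]
width: 0.0393
```

Request:
arm_command:
  rows:
    - [0,0.1,0,0,0,0,255]
    - [0,0.06,0,0,0,0,255]
    - [0,0.02,0,0,0,0,255]
    - [0,0,0,0,0,0,255]

```text
time: 14.25
position: [0.4672, 0.0192, 0.0296]
tcp_rot: [-0.472, 0.526, -0.525, 0.474]
force: [0.1, -0.9, -3.2]
width: 0.0392
```

Request:
arm_command:
  rows:
    - [0,0.02,0,0,0,0,255]
    - [0,0.02,0,0,0,0,255]
    - [0,0,0,0,0,0,255]

```text
time: 14.55
position: [0.467, 0.0193, 0.0278]
tcp_rot: [-0.473, 0.526, -0.525, 0.473]
force: [0.6, 0.2, -1.7]
width: 0.0393
```

Request:
arm_command:
  rows:
    - [0,0.02,0,0,0,0,255]
    - [0,0,0,0,0,0,255]

```text
time: 14.75
position: [0.4671, 0.0193, 0.0273]
tcp_rot: [-0.472, 0.526, -0.525, 0.474]
force: [-0.9, -0.1, 0.6]
width: 0.0394
```

Request:
arm_command:
  rows:
    - [0,0.01,0,0,0,0,255]
    - [0,0,0,0,0,0,100]
    - [0,0,0,0,0,0,60]
    - [0,0,0,0,0,0,0]
    - [0,0,0,0,0,0,0]

```text
time: 15.25
position: [0.4672, 0.0194, 0.0266]
tcp_rot: [-0.472, 0.526, -0.525, 0.474]
force: [-0.2, -0.6, -0.6]
width: 0.0854
```

Request:
arm_command:
  rows:
    - [0,-0.4,0,0,0,0,0]
    - [0,-0.8,0,0,0,0,0]
    - [0,-0.8,0,0,0,0,0]
    - [0,-0.8,0,0,0,0,0]
    - [0,-0.3,0,0,0,0,0]

```text
time: 15.75
position: [0.4685, 0.0193, 0.1534]
tcp_rot: [0.471, -0.525, 0.526, -0.475]
force: [-0.6, 0.9, -0.2]
width: 0.0855
```

```bash
python3 - <<'E'
from h import *
o=bot.get_obs(); print(o["time"],o["position"],o["width"],o["force"])
plan([((.649,.016,.15),2)],0,mm=38)
E
```

```text
15.75 [0.46852553 0.01933839 0.15340788] 0.08548115325133693 [-0.63452135  0.92739601 -0.20878367]
[-0.08,0.02,0.9,-0.01,-0.27,-0.01,0],
[-0.05,0.02,0.9,-0.01,-0.27,0,0],
[-0.03,0.02,0.9,-0.01,-0.27,-0.01,0],
[0,0.02,0.9,-0.01,-0.26,0,0],
[0.02,0.02,0.91,-0.01,-0.27,-0.01,0],
--
end [0.6491 0.0161 0.1499]
```

Request:
arm_command:
  rows:
    - [-0.08,0.02,0.9,0,-0.27,0,0]
    - [-0.05,0.02,0.9,0,-0.27,0,0]
    - [-0.03,0.02,0.9,0,-0.27,0,0]
    - [0,0.02,0.9,0,-0.26,0,0]
    - [0.02,0.02,0.91,0,-0.27,0,0]

```text
time: 16.25
position: [0.6487, 0.0155, 0.1463]
tcp_rot: [-0.509, 0.492, -0.49, 0.509]
force: [-0.4, 0.2, -0.3]
width: 0.0854
```

Request:
arm_command:
  rows:
    - [0,0,0,0,0,0,0]
    - [0,0,0,0,0,0,0]
    - [0,0,0,0,0,0,0]

```text
time: 16.55
position: [0.6462, 0.016, 0.1463]
tcp_rot: [0.509, -0.492, 0.49, -0.509]
force: [-0.6, 0.0, -0.3]
width: 0.0853
```

```bash
python3 - <<'E'
from h import *
d=cam("wrist"); o=bot.get_obs(); print(o["time"],o["position"],o["force"],o["width"])
im=d["image"][:,:,::-1]; cv2.imwrite("pics/w11.png",cv2.resize(im[130:350,170:370],None,fx=2.7,fy=2.7,interpolation=cv2.INTER_CUBIC))
E
```

```text
16.6 [0.64628387 0.01601311 0.14663176] [-0.87476236  0.08887693 -0.37114531] 0.08541548949038175
```

View pics/w11.png

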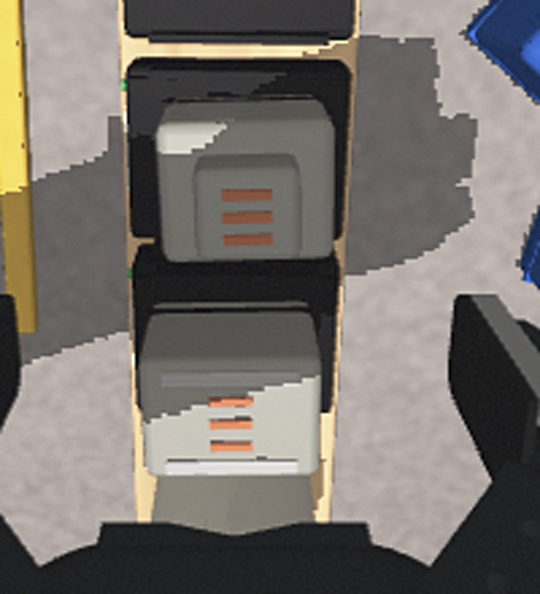

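```bash
python3 - <<'E'
from z import *
meas([("bl",(161,261),.078),("br",(333,259),.078),("lab",(247,218),.096),("nbl",(198,258),.096),("nbr",(299,257),.096),("slablab",(231,425),.082),
("s bl",(148,473),.082),("s br",(320,471),.082)],2.7,170,130)
o=bot.get_obs(); print(o["position"])
plan([((.649,.017,.07),2),((.649,.017,.045),2)],0,mm=30)
E
```

```text
bl [ 0.6236 -0.0067  0.078 ]
br [ 0.6772 -0.0041  0.078 ]
lab [0.6493 0.0156 0.096 ]
nbl [0.6358 0.0029 0.096 ]
nbr [0.6645 0.0042 0.096 ]
slablab [ 0.6474 -0.0629  0.082 ]
s bl [ 0.6201 -0.0829  0.082 ]
s br [ 0.6779 -0.08    0.082 ]
[0.6465 0.016  0.1468]
[-0.01,0.64,0.02,0,0,-0.01,0],
[-0.01,0.64,0.02,0,0,0,0],
[0,0.64,0.03,0.01,0.01,-0.01,0],
--
[0,0.63,0,0,0,0,0],
--
end [0.6492 0.017  0.0448]
```

Request:
arm_command:
  rows:
    - [-0.01,0.64,0.02,0,-0.05,0,0]
    - [-0.01,0.64,0.02,0,-0.05,0,0]
    - [0,0.64,0.04,0,0,0,0]
    - [0,0.45,0,0,0,0,0]
    - [0,0,0,0,0,0,0]

```text
time: 17.15
position: [0.6479, 0.0165, 0.0494]
tcp_rot: [0.513, -0.49, 0.486, -0.51]
force: [-0.2, -0.5, -0.5]
width: 0.0853
```

```bash
python3 - <<'E'
from h import *
d=cam("wrist"); o=bot.get_obs(); print(o["time"],o["position"],o["force"],o["width"])
im=d["image"][:,:,::-1]; cv2.imwrite("pics/w12.png",im)
E
```

```text
17.2 [0.64943419 0.01681211 0.05117837] [ 0.09373385 -0.05437932  0.23709796] 0.08530902091414343
```

View pics/w12.png

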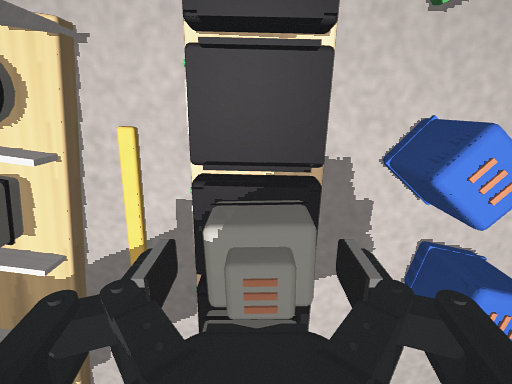

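Request:
arm_command:
  rows:
    - [0,0.12,0,0,0,0,0]
    - [0,0.05,0,0,0,0,0]
    - [0,0,0,0,0,0,50]
    - [0,0,0,0,0,0,90]
    - [0,0,0,0,0,0,120]

```text
time: 17.7
position: [0.651, 0.0171, 0.046]
tcp_rot: [-0.511, 0.489, -0.488, 0.512]
force: [-1.1, 0.4, 5.5]
width: 0.0531
```

Request:
arm_command:
  rows:
    - [0,0,0,0,0,0,180]
    - [0,0,0,0,0,0,255]
    - [0,0,0,0,0,0,255]
    - [0,0,0,0,0,0,255]

```text
time: 18.1
position: [0.651, 0.0171, 0.0459]
tcp_rot: [-0.511, 0.489, -0.488, 0.512]
force: [-1.1, -0.4, 6.3]
width: 0.0533
```

```bash
python3 - <<'E'
from h import *
d=cam("wrist"); o=bot.get_obs(); print(o["time"],o["position"],o["force"],o["width"])
im=d["image"][:,:,::-1]; cv2.imwrite("pics/w13.png",im)
p=np.array([*o["position"][:2],.15])
plan([(p,2.5),((.4595,-.0554,.15),-6)],255,mm=25)
E
```

```text
18.15 [0.65096308 0.01710031 0.04590236] [-0.16896494  0.20265213  5.3785877 ] 0.053322981529853125
[0,-0.52,0,0,0,0,255],
[0,-0.52,0,0,0,0,255],
[0,-0.52,0,0,0.01,-0.01,255],
[0,-0.52,0,0,0,0,255],
[0,-0.52,0,0,0.01,-0.01,255],
--
[0.18,0,-0.54,0,0.16,0,255],
[0.19,0,-0.54,0,0.16,0,255],
[0.19,0,-0.53,0,0.16,0,255],
[0.2,0,-0.53,0,0.16,0,255],
[0.21,0,-0.53,0,0.16,0,255],
[0.22,0,-0.52,0,0.15,0,255],
[0.23,0,-0.52,0,0.16,0,255],
[0.24,0,-0.52,0,0.15,0,255],
[0.26,0,-0.51,0,0.16,0,255],
--
end [ 0.4594 -0.0555  0.1498]
```

View pics/w13.png

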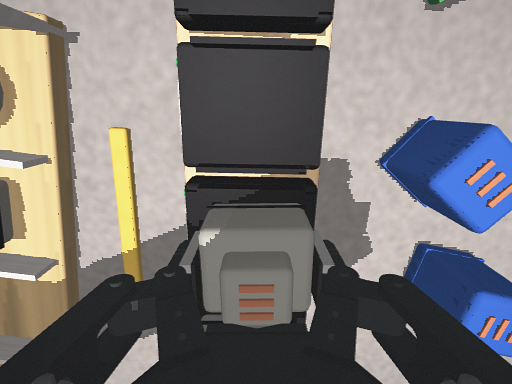

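Good grip on the stepped pack (53 mm). Target placing height: 0.0459 − 0.022 = 0.0239.

Request:
arm_command:
  rows:
    - [0,-0.25,0,0,0,0,255]
    - [0,-0.5,0,0,0,0,255]
    - [0,-0.6,0,0,0,0,255]
    - [0,-0.65,0,0,0,0,255]
    - [0,-0.6,0,0,0,0,255]

```text
time: 18.65
position: [0.6499, 0.0164, 0.1489]
tcp_rot: [0.511, -0.49, 0.487, -0.511]
force: [0.7, -1.4, -5.2]
width: 0.0531
```

Request:
arm_command:
  rows:
    - [0.18,0,-0.54,0,0.16,0,255]
    - [0.19,0,-0.54,0,0.16,0,255]
    - [0.19,0,-0.53,0,0.16,0,255]
    - [0.2,0,-0.53,0,0.16,0,255]
    - [0.21,0,-0.53,0,0.16,0,255]

```text
time: 19.15
position: [0.5427, -0.0239, 0.1482]
tcp_rot: [-0.49, 0.511, -0.509, 0.49]
force: [-0.5, -0.2, -5.0]
width: 0.053
```

Request:
arm_command:
  rows:
    - [0.22,0,-0.52,0,0.15,0,255]
    - [0.23,0,-0.52,0,0.16,0,255]
    - [0.24,0,-0.52,0,0.15,0,255]
    - [0.26,0,-0.51,0,0.16,0,255]
    - [0,0,0,0,0,0,255]

```text
time: 19.65
position: [0.4543, -0.0581, 0.1479]
tcp_rot: [-0.475, 0.528, -0.524, 0.471]
force: [0.4, -0.9, -4.7]
width: 0.0533
```

```bash
python3 - <<'E'
from h import *
d=cam("wrist"); o=bot.get_obs(); print(o["time"],o["position"],o["force"],o["width"])
im=d["image"][:,:,::-1]; cv2.imwrite("pics/w14.png",im)
plan([((.4595,-.0554,.033),-6)],255,mm=25)
E
```

```text
19.7 [ 0.4571402  -0.05712655  0.14839331] [ 1.03090402  0.14130042 -4.0277136 ] 0.05329321338911991
[-0.01,0.58,0.01,0.01,0,0,255],
[-0.01,0.58,0.01,0.01,0,0,255],
[-0.01,0.57,0.01,0,0,0,255],
[-0.01,0.58,0.01,0.01,0,0,255],
[-0.01,0.57,0.02,0,0,-0.01,255],
--
end [ 0.4596 -0.0553  0.0332]
```

View pics/w14.png

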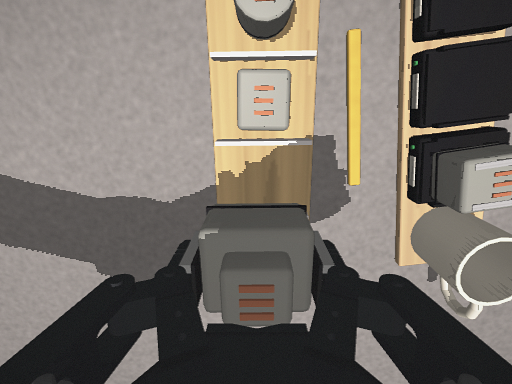

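Request:
arm_command:
  rows:
    - [0,0.5,0,0,0,0,255]
    - [0,0.6,0,0,0,0,255]
    - [0,0.6,0,0,0,0,255]
    - [0,0.6,0,0,0,0,255]
    - [0,0.3,0,0,0,0,255]

```text
time: 20.2
position: [0.4597, -0.0553, 0.043]
tcp_rot: [-0.473, 0.526, -0.524, 0.474]
force: [0.2, -0.2, -4.5]
width: 0.0532
```

Request:
arm_command:
  rows:
    - [0,0,0,0,0,0,255]
    - [0,0,0,0,0,0,255]

```text
time: 20.4
position: [0.4604, -0.0554, 0.0449]
tcp_rot: [-0.473, 0.525, -0.524, 0.475]
force: [0.2, 0.1, -4.9]
width: 0.0533
```

Target 0.0239; 21 mm to go, slowing at the end.

Request:
arm_command:
  rows:
    - [0,0.2,-0.01,0,0,0,255]
    - [0,0.2,0,0,0,0,255]
    - [0,0.05,0,0,0,0,255]
    - [0,0,0,0,0,0,255]

```text
time: 20.8
position: [0.4588, -0.0558, 0.0266]
tcp_rot: [-0.473, 0.526, -0.524, 0.474]
force: [-0.3, 0.7, -4.0]
width: 0.0534
```

Request:
arm_command:
  rows:
    - [0,0.02,0,0,0,0,255]
    - [0,0,0,0,0,0,255]

```text
time: 21.0
position: [0.4592, -0.0558, 0.0262]
tcp_rot: [-0.473, 0.526, -0.525, 0.474]
force: [-1.1, -0.9, -5.3]
width: 0.0532
```

Request:
arm_command:
  rows:
    - [0,0.02,0,0,0,0,255]
    - [0,0.02,0,0,0,0,255]
    - [0,0,0,0,0,0,255]

```text
time: 21.3
position: [0.459, -0.0558, 0.0245]
tcp_rot: [-0.473, 0.526, -0.525, 0.474]
force: [0.1, -0.3, -4.2]
width: 0.0532
```

Request:
arm_command:
  rows:
    - [0,0.01,0,0,0,0,255]
    - [0,0,0,0,0,0,255]

```text
time: 21.5
position: [0.459, -0.0558, 0.0241]
tcp_rot: [-0.473, 0.526, -0.525, 0.474]
force: [-0.5, -0.9, -4.6]
width: 0.0532
```

Request:
arm_command:
  rows:
    - [0,0.02,0,0,0,0,255]
    - [0,0,0,0,0,0,255]

```text
time: 21.7
position: [0.4591, -0.0558, 0.0238]
tcp_rot: [-0.473, 0.525, -0.525, 0.474]
force: [-1.0, -0.3, 3.0]
width: 0.053
```

Request:
arm_command:
  rows:
    - [0,0.01,0,0,0,0,255]
    - [0,0,0,0,0,0,255]

```text
time: 21.9
position: [0.459, -0.0558, 0.0238]
tcp_rot: [-0.473, 0.525, -0.525, 0.474]
force: [-2.5, -0.2, 7.6]
width: 0.0533
```

Request:
arm_command:
  rows:
    - [0,0,0,0,0,0,90]
    - [0,0,0,0,0,0,50]
    - [0,0,0,0,0,0,0]
    - [0,0,0,0,0,0,0]
    - [0,0,0,0,0,0,0]

```text
time: 22.4
position: [0.4591, -0.0558, 0.0228]
tcp_rot: [-0.473, 0.526, -0.525, 0.474]
force: [1.0, 0.6, 0.1]
width: 0.0857
```

Request:
arm_command:
  rows:
    - [0,-0.4,0,0,0,0,0]
    - [0,-0.8,0,0,0,0,0]
    - [0,-0.8,0,0,0,0,0]
    - [0,-0.8,0,0,0,0,0]
    - [0,-0.4,0,0,0,0,0]

```text
time: 22.9
position: [0.4601, -0.056, 0.1533]
tcp_rot: [0.472, -0.525, 0.526, -0.475]
force: [0.6, 0.3, -0.6]
width: 0.0858
```

```bash
python3 - <<'E'
from h import *
o=bot.get_obs(); print(o["time"],o["position"],o["width"],o["force"])
plan([((.648,-.061,.15),2.8)],0,mm=38)
E
```

```text
22.9 [ 0.46013749 -0.05602842  0.15330809] 0.08577278884678757 [ 0.59245927  0.26886157 -0.60974079]
[-0.07,0.02,0.94,-0.01,-0.29,0,0],
[-0.04,0.02,0.94,-0.01,-0.29,0,0],
[-0.02,0.02,0.94,-0.01,-0.29,-0.01,0],
[0.01,0.02,0.94,0,-0.29,0,0],
[0.04,0.01,0.93,-0.01,-0.29,-0.01,0],
--
end [ 0.6479 -0.0608  0.1501]
```

Request:
arm_command:
  rows:
    - [-0.07,0.02,0.94,0,-0.29,0,0]
    - [-0.04,0.02,0.94,0,-0.29,0,0]
    - [-0.02,0.02,0.94,0,-0.29,0,0]
    - [0.01,0.02,0.94,0,-0.29,0,0]
    - [0.04,0.01,0.93,0,-0.29,0,0]

```text
time: 23.4
position: [0.6479, -0.0611, 0.1469]
tcp_rot: [-0.512, 0.488, -0.487, 0.513]
force: [0.2, -0.4, -0.6]
width: 0.0855
```

Request:
arm_command:
  rows:
    - [0,0,0,0,0,0,0]
    - [0,0,0,0,0,0,0]
    - [0,0,0,0,0,0,0]

```text
time: 23.7
position: [0.6453, -0.0608, 0.1469]
tcp_rot: [0.512, -0.489, 0.487, -0.512]
force: [0.1, -0.5, 0.3]
width: 0.0854
```

```bash
python3 - <<'E'
from h import *
d=cam("wrist"); o=bot.get_obs(); print(o["time"],o["position"],o["force"],o["width"])
im=d["image"][:,:,::-1]; cv2.imwrite("pics/w15.png",cv2.resize(im[130:350,170:370],None,fx=2.7,fy=2.7,interpolation=cv2.INTER_CUBIC))
E
```

```text
23.75 [ 0.64533362 -0.06087519  0.1471985 ] [-0.40413611  0.00628122 -0.42816344] 0.08557345726845794
```

View pics/w15.png

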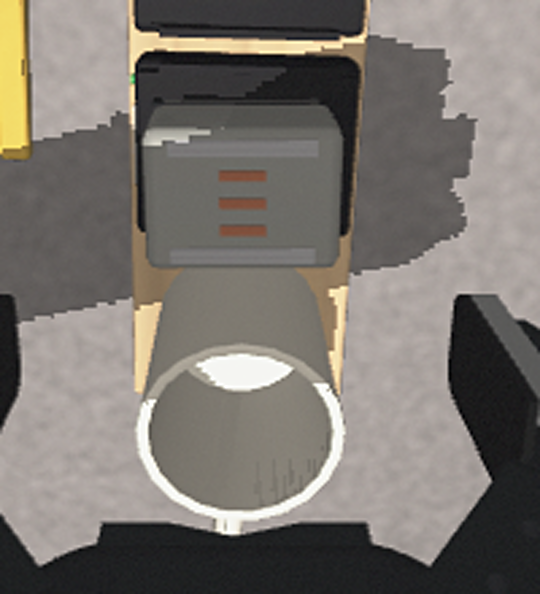

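```bash
python3 - <<'E'
from z import *
meas([("bl",(148,266),.082),("br",(338,266),.082),("tl",(146,130),.082),("tr",(342,130),.082),("lab",(242,203),.082)],2.7,170,130)
o=bot.get_obs(); print(o["position"])
plan([((.648,-.061,.07),2.8)],0,mm=30)
E
```

```text
bl [ 0.6193 -0.0842  0.082 ]
br [ 0.6777 -0.0813  0.082 ]
tl [ 0.6181 -0.041   0.082 ]
tr [ 0.675  -0.0383  0.082 ]
lab [ 0.6471 -0.0622  0.082 ]
[ 0.6455 -0.0609  0.1475]
[0,0.65,0.02,0,0,-0.01,0],
[0,0.64,0.02,0,0,0,0],
[0.01,0.65,0.02,0.01,0,-0.01,0],
--
end [ 0.6479 -0.0612  0.0698]
```

Request:
arm_command:
  rows:
    - [0.01,0.65,0.02,0,0,0,0]
    - [0.01,0.64,0.02,0,0,0,0]
    - [0.01,0.65,0.02,0,0,0,0]
    - [0,0.45,0,0,0,0,0]
    - [0,0,0,0,0,0,0]

```text
time: 24.3
position: [0.6462, -0.0621, 0.0492]
tcp_rot: [0.513, -0.49, 0.485, -0.511]
force: [-0.4, 0.3, 1.5]
width: 0.0854
```

```bash
python3 - <<'E'
from h import *
d=cam("wrist"); o=bot.get_obs(); print(o["time"],o["position"],o["force"],o["width"])
im=d["image"][:,:,::-1]; cv2.imwrite("pics/w16.png",im)
E
```

```text
24.35 [ 0.64778117 -0.06190716  0.05099866] [ 0.08335664 -0.2969817   0.03952571] 0.085189552366705
```

View pics/w16.png

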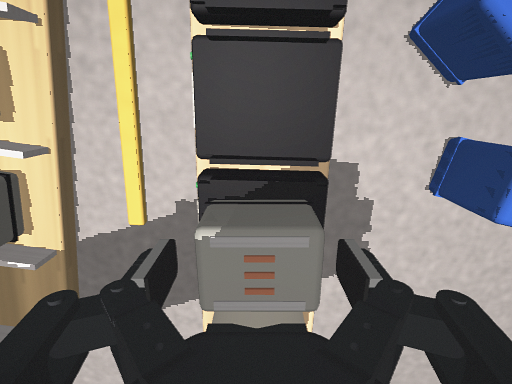

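Request:
arm_command:
  rows:
    - [0,0.12,0,0,0,0,0]
    - [0,0.05,0,0,0,0,0]
    - [0,0,0,0,0,0,40]
    - [0,0,0,0,0,0,70]
    - [0,0,0,0,0,0,100]

```text
time: 24.85
position: [0.6485, -0.0618, 0.0457]
tcp_rot: [-0.512, 0.488, -0.487, 0.512]
force: [-2.7, 0.4, 5.5]
width: 0.0592
```

Request:
arm_command:
  rows:
    - [0,0,0,0,0,0,160]
    - [0,0,0,0,0,0,255]
    - [0,0,0,0,0,0,255]
    - [0,0,0,0,0,0,255]

```text
time: 25.25
position: [0.6485, -0.0618, 0.0457]
tcp_rot: [-0.512, 0.488, -0.487, 0.512]
force: [-2.2, -0.4, 5.8]
width: 0.0593
```

```bash
python3 - <<'E'
from h import *
d=cam("wrist"); o=bot.get_obs(); print(o["time"],o["position"],o["force"],o["width"])
im=d["image"][:,:,::-1]; cv2.imwrite("pics/w17.png",im)
p=np.array([*o["position"][:2],.15])
plan([(p,2.8),((.4515,-.130,.15),-6)],255,mm=25)
E
```

```text
25.3 [ 0.64856255 -0.06177944  0.04570258] [-3.91809139 -0.4329924   5.18686105] 0.05920781155084108
[0,-0.52,0,0,0,0,255],
[0,-0.52,0,0,0,0,255],
[0,-0.52,0,0,0,-0.01,255],
[0,-0.52,0,0.01,0,0,255],
[0,-0.53,0,0,0,-0.01,255],
--
[0.16,0,-0.56,0,0.16,0,255],
[0.17,0,-0.55,0,0.16,0,255],
[0.18,0,-0.55,0,0.16,0,255],
[0.19,0,-0.55,0,0.16,0,255],
[0.2,0,-0.54,0,0.16,0,255],
[0.21,0,-0.54,0,0.17,0,255],
[0.22,0,-0.54,0,0.16,0,255],
[0.23,0,-0.53,0,0.17,0,255],
[0.23,0,-0.53,0,0.16,0,255],
--
end [ 0.4516 -0.1299  0.1502]
```

View pics/w17.png

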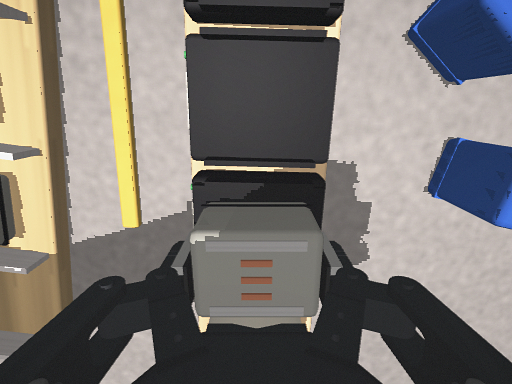

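Request:
arm_command:
  rows:
    - [0,-0.25,0,0,0,0,255]
    - [0,-0.5,0,0,0,0,255]
    - [0,-0.6,0,0,0,0,255]
    - [0,-0.65,0,0,0,0,255]
    - [0,-0.6,0,0,0,0,255]

```text
time: 25.8
position: [0.6486, -0.0621, 0.1487]
tcp_rot: [-0.512, 0.489, -0.487, 0.512]
force: [0.9, -0.5, -6.1]
width: 0.0589
```

Request:
arm_command:
  rows:
    - [0.16,0,-0.56,0,0.16,0,255]
    - [0.17,0,-0.55,0,0.16,0,255]
    - [0.18,0,-0.55,0,0.16,0,255]
    - [0.19,0,-0.55,0,0.16,0,255]
    - [0.2,0,-0.54,0,0.16,0,255]

```text
time: 26.3
position: [0.5382, -0.1, 0.148]
tcp_rot: [-0.491, 0.51, -0.508, 0.491]
force: [0.6, -0.2, -5.6]
width: 0.0594
```

Request:
arm_command:
  rows:
    - [0.21,0,-0.54,0,0.17,0,255]
    - [0.22,0,-0.54,0,0.16,0,255]
    - [0.23,0,-0.53,0,0.17,0,255]
    - [0.23,0,-0.53,0,0.16,0,255]
    - [0,0,0,0,0,0,255]

```text
time: 26.8
position: [0.447, -0.1316, 0.1477]
tcp_rot: [-0.474, 0.528, -0.524, 0.471]
force: [-0.8, 0.1, -6.0]
width: 0.0591
```

Request:
arm_command:
  rows:
    - [0,0,0,0,0,0,255]
    - [0,0,0,0,0,0,255]

```text
time: 27.0
position: [0.4533, -0.1295, 0.1489]
tcp_rot: [-0.472, 0.525, -0.525, 0.475]
force: [0.1, 0.3, -5.9]
width: 0.0589
```

```bash
python3 - <<'E'
from h import *
d=cam("wrist"); o=bot.get_obs(); print(o["time"],o["position"],o["force"],o["width"])
im=d["image"][:,:,::-1]; cv2.imwrite("pics/w18.png",im)
plan([((.4515,-.130,.045),-6)],255,mm=25)
E
```

```text
27.05 [ 0.45331739 -0.12939647  0.14883158] [ 0.48825483  0.67746725 -6.89820475] 0.059484010659103394
[0.01,0.52,-0.01,0,0,-0.01,255],
[0,0.52,-0.01,0,0,0,255],
[0,0.52,-0.01,0,0,-0.01,255],
[0.01,0.52,-0.01,-0.01,0.01,0,255],
[0,0.52,-0.01,0,0,-0.01,255],
--
end [ 0.4514 -0.1298  0.0448]
```

View pics/w18.png

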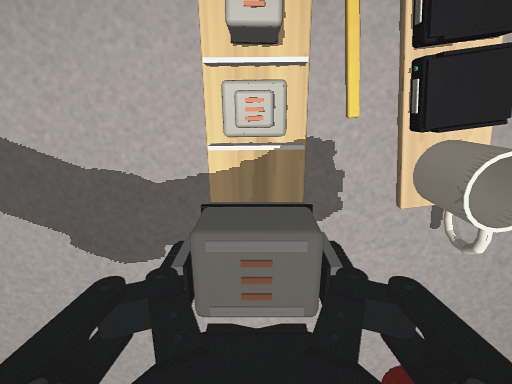

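Stepped pack stands centred in the third bay (pixel ~254,107). Target height for the slab: 0.0457 − 0.022 = 0.0237.

Request:
arm_command:
  rows:
    - [0,0.5,-0.01,0,0,0,255]
    - [0,0.6,0,0,0,0,255]
    - [0,0.6,0,0,0,0,255]
    - [0,0.6,0,0,0,0,255]
    - [0,0.3,0,0,0,0,255]

```text
time: 27.55
position: [0.4521, -0.1289, 0.0429]
tcp_rot: [-0.473, 0.526, -0.524, 0.474]
force: [-0.8, -0.0, -5.5]
width: 0.0594
```

Request:
arm_command:
  rows:
    - [0,0,0,0,0,0,255]
    - [0,0,0,0,0,0,255]

```text
time: 27.75
position: [0.4529, -0.1292, 0.0449]
tcp_rot: [-0.473, 0.526, -0.525, 0.474]
force: [-0.9, -0.4, -6.4]
width: 0.0594
```

Request:
arm_command:
  rows:
    - [0.01,0.2,-0.03,0,0,0,255]
    - [0,0.2,0,0,0,0,255]
    - [0,0.06,0,0,0,0,255]
    - [0,0,0,0,0,0,255]

```text
time: 28.15
position: [0.4502, -0.1299, 0.026]
tcp_rot: [-0.473, 0.526, -0.525, 0.474]
force: [-0.5, 0.5, -6.7]
width: 0.0593
```

Request:
arm_command:
  rows:
    - [0,0.02,0,0,0,0,255]
    - [0,0.01,0,0,0,0,255]
    - [0,0,0,0,0,0,255]

```text
time: 28.45
position: [0.4506, -0.1299, 0.0253]
tcp_rot: [-0.473, 0.526, -0.525, 0.474]
force: [-0.3, -0.7, -6.5]
width: 0.0588
```

Request:
arm_command:
  rows:
    - [0,0.02,0,0,0,0,255]
    - [0,0,0,0,0,0,255]

```text
time: 28.65
position: [0.4505, -0.1299, 0.0243]
tcp_rot: [-0.473, 0.526, -0.525, 0.474]
force: [0.5, -0.5, -5.6]
width: 0.0593
```

Request:
arm_command:
  rows:
    - [0,0.01,0.02,0,0,0,255]
    - [0,0.01,0,0,0,0,255]
    - [0,0,0,0,0,0,255]

```text
time: 28.95
position: [0.4516, -0.13, 0.0237]
tcp_rot: [-0.473, 0.526, -0.525, 0.474]
force: [-0.6, -0.1, -3.9]
width: 0.0592
```

Request:
arm_command:
  rows:
    - [0,0.01,0,0,0,0,255]
    - [0,0,0,0,0,0,255]

```text
time: 29.15
position: [0.4516, -0.13, 0.0237]
tcp_rot: [-0.473, 0.526, -0.525, 0.474]
force: [-0.8, 0.2, 1.8]
width: 0.0593
```

Request:
arm_command:
  rows:
    - [0,0.01,0,0,0,0,255]
    - [0,0,0,0,0,0,80]
    - [0,0,0,0,0,0,40]
    - [0,0,0,0,0,0,0]
    - [0,0,0,0,0,0,0]

```text
time: 29.65
position: [0.4516, -0.13, 0.0228]
tcp_rot: [-0.473, 0.526, -0.525, 0.474]
force: [0.8, 0.3, 0.3]
width: 0.0852
```

Request:
arm_command:
  rows:
    - [0,-0.4,0,0,0,0,0]
    - [0,-0.8,0,0,0,0,0]
    - [0,-0.8,0,0,0,0,0]
    - [0,-0.8,0,0,0,0,0]
    - [0,-0.8,0,0,0,0,0]

```text
time: 30.15
position: [0.451, -0.1302, 0.1679]
tcp_rot: [-0.473, 0.526, -0.525, 0.474]
force: [0.2, -0.2, -0.2]
width: 0.0855
```

```bash
python3 - <<'E'
from h import *
o=bot.get_obs(); print(o["time"],o["position"],o["width"],o["force"])
plan([((.44,-.27,.23),-25)],0,mm=38)
E
```

```text
30.15 [ 0.45101147 -0.13024314  0.16787873] 0.08552495828123458 [ 0.22358353 -0.22160221 -0.22493585]
[0.7,-0.31,0.02,0,0.63,0,0],
[0.7,-0.31,0.06,0,0.64,-0.01,0],
[0.69,-0.31,0.11,0,0.63,0,0],
[0.68,-0.31,0.16,0,0.64,-0.01,0],
[0.67,-0.32,0.2,0.01,0.63,0,0],
--
end [ 0.4401 -0.2699  0.2301]
```

Request:
arm_command:
  rows:
    - [0.7,-0.31,0.02,0,0.63,0,0]
    - [0.7,-0.31,0.06,0,0.64,0,0]
    - [0.69,-0.31,0.11,0,0.63,0,0]
    - [0.68,-0.31,0.16,0,0.64,0,0]
    - [0.67,-0.32,0.2,0,0.63,0,0]

```text
time: 30.65
position: [0.4399, -0.271, 0.2292]
tcp_rot: [-0.379, 0.598, -0.596, 0.38]
force: [0.6, 0.3, -0.2]
width: 0.0855
```

Request:
arm_command:
  rows:
    - [0,0,0,0,0,0,0]
    - [0,0,0,0,0,0,0]
    - [0,0,0,0,0,0,0]
    - [0,0,0,0,0,0,0]

```text
time: 31.05
position: [0.4404, -0.2682, 0.2283]
tcp_rot: [-0.381, 0.597, -0.595, 0.381]
force: [0.0, 0.3, -0.5]
width: 0.085
```

```bash
python3 - <<'E'
from h import *
np.set_printoptions(precision=4,suppress=True)
t=cam("top")
cv2.imwrite("pics/tf.png",cv2.resize(t["image"][155:310,105:345,::-1],None,fx=3.3,fy=3.3,interpolation=cv2.INTER_CUBIC))
d=cam("side"); cv2.imwrite("pics/sf.png",cv2.resize(d["image"][135:335,120:340,::-1],None,fx=2.9,fy=2.9,interpolation=cv2.INTER_CUBIC))
z=lambda q:(q+.5)*1
for b,h in [((.4753,.0938),.072),((.4674,.0192),.078),((.4594,-.0554),.074),((.4515,-.13),.06)]:
    p=proj(t,[[*b,h]])[0]; print((p-[105,155]+.5)*3.3-.5)
E
```

```text
[329.1786 390.5522]
[448.2132 389.4765]
[567.8818 389.143 ]
[684.67   389.2354]
```

View pics/tf.png

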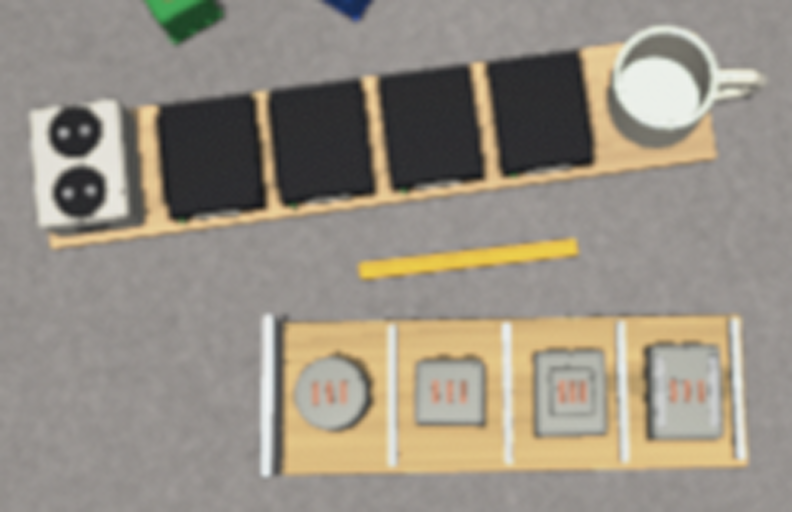

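View pics/sf.png

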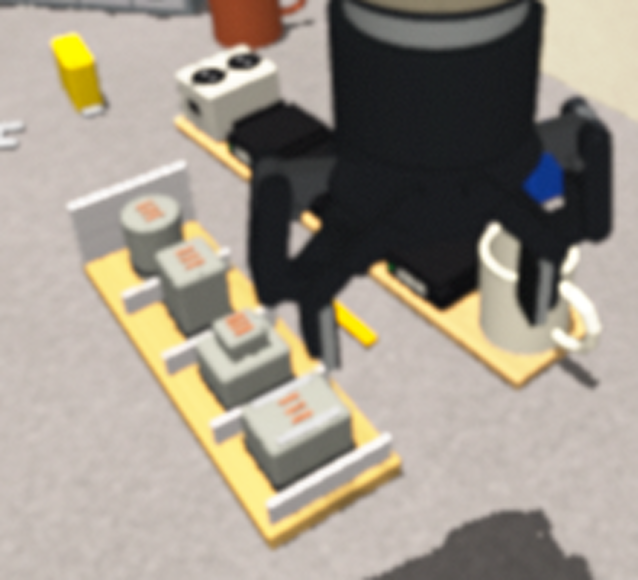

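```bash
python3 - <<'E'
from station import ticket
print(ticket.sign_off())
E
```

```text
the job is handed in; nothing more can be done
None
```

All four packs are on the rack in the order asked, and I handed the job in at about 31 s of the 96 s. From the tall plate outward they are the round, tower, stepped and slab packs, matching their order from the power unit. I lowered each pack slowly onto the rack base and let go only once the force reading showed contact, at most about 8 N.

- **Position and upright:** the last top and side pictures show every pack upright on the base. Their label centres lie within about 1–2 mm of the planned bay middles in the top view.
- **Other objects:** the gripper was open and clear of everything at the end. I never touched the blue and green look-alikes.
- **Disagreement:** during the job the wrist-camera positions read up to about 2.5 mm off the top camera along y. The round pack and its divider were off by the same amount, so the pack still measured 37.5 mm from the divider, the middle of its bay. No check failed.

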